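# Shift the roller mixer into the tagged gear

## Robot

A 6-joint arm with a two-finger parallel gripper is mounted at the origin on the work surface; the furniture and walls round the work are solid. World frame = base frame: x ahead of the robot, y to its left, z up, the work surface at z = 0. Lengths are in mm, angles in degrees, forces in N, time in s.
With the tool pointing down it reaches from about 350 to 850 mm from the base axis. Payload 8.1 kg.
Tool frame: the origin (TCP) lies at the centre of the arm's flange, where the gripper is bolted on; the fingertips stand 173 mm ahead of it and the grasp point (between the pads) lies 155 mm ahead of it; z points along the fingers, y is the line along which they close (so a half turn about z gives the same grasp; the last joint's range is limited). The gripper opens to 85 mm and grips with 20 to 120 N. Pads are 22 mm wide; open, the fingers measure 114 mm over their backs; the gripper's body (76 mm by 85 mm) begins 54 mm behind the grasp point. The pads swing forward as they close: fully open they stand 13 mm farther back than shut.
Start: joints at [-79.206, 7.471, 85.268, -0, 87.261, -4.893], TCP at [162.256, -577.65, 404.692] pointing down, gripper open.
Joint ranges: [-169.43, 169.43], [-51.17, 129.36], [1.28, 143.12], [-76.62, 256.62], [0, 156.53], [-152.29, 152.29]. Speed limits (degrees/s): [136.94, 136.94, 159.86, 180, 180, 180].

## Interface

Orientations are given as [roll, pitch, yaw] about the fixed x, y, z axes, in that order (R = Rz(yaw) Ry(pitch) Rx(roll)).
In Python, from bench import * gives the robot as it stands.
- The arm moves only by the shell command python3 -m jog 'ROWS' [FORCE]. ROWS is text: rows parted by semicolons, each of 7 numbers parted by spaces: the shift along the tool's x, y, z scaled (see below), then the turn, a rotation vector about the tool's x, y, z scaled (see below), then the closure, from -1 (fully open) to 1 (shut). In form: tx ty tz wx wy wz hand; .... A call has 1 to 5 rows; each row shifts and turns the commanded pose from where the row before left it, along the tool's axes as they then stand; what a row does not reach is not made up. The controller multiplies each number of a shift by 0.1 m and each number of a turn by 60 degrees. A row lasts 1/8 s, in which the tool goes at most 62.5 mm and 10.7 degrees, less where a joint would pass 70% of its speed; a pose out of reach is approached as far as the arm can. A call with a number of a shift or a turn outside -1 to 1 is refused whole. A call with a gripper value outside its range is refused whole. The fingers move at their own pace and stop on an object; FORCE is the grip in N (left out, the last holds). Time passes only in rows, so rows that do not move let the fingers close. It gives the time, the measured TCP pose, the force, the opening and the grip force at its end, in the units of the state.
- sense(): the state, without advancing time (a new reading comes with each control period).
- snapshot(name): name is "side" or "top"; returns a dict with "img" (480x640x3 uint8, red, green, blue), "fx", "fy", "cx", "cy" (pixels), "dist" ([k1, k2, p1, p2, k3] as OpenCV has them; the pictures are not rectified), "extrinsics" (4x4, takes a point from camera to world coordinates). Camera axes: x right, y down, z forward; pixel columns grow to the right and rows downward; lengths in mm; the calibration is good to about 2 mm. A picture is of the moment at which its call begins. There is no depth.
- hand_in(): hands the job in; it is judged then, once.
The state is a dict: "time": time; "joint_pos": joint angles; "qd": joint speeds; "joint_efforts": joint torques, N m; "tool_pos": TCP position; "tcp_rot": TCP orientation; "ft_force": force on the tool from outside, world axes, zero at the start; "wrist_torque": the same for the moment, N m; "finger_gap": finger opening in mm; "grip_force": force on a finger pad.
Only numpy, scipy, OpenCV 4.12 (cv2) and the standard library are available. Lean on these libraries where they do the work, as an engineer would, in place of code of your own. Each camera call takes 0.05 s, during which the arm holds its last target. There are 200 camera calls.

## Task

Change the gear of the roller mixer: with the fingertips push its ball-topped lever through the gate, out of the middle column, along the cross slot and fully home into the corner slot that has the plus-shaped tag beside it, and leave it there. Only push the lever, never pull it up or force it, do not put it into any other corner slot on the way, and do not shift the two bottles, the film roll or the tube strip that stand around the mixer.

Things in the scene. Friction and masses are not known exactly. Their poses are not given: they have to be found in the camera images.
- mixer: tube roller mixer, fixed. Left: white control box 200 x 200 mm, 100 mm high, topped by a 6 mm aluminium gate plate. Right (its -y): bed 190 x 250 mm with black rollers, tops 75 mm high, tubes on them to about 90 mm. Origin: on the worktop under the centre of box and gate. x points away from the robot (turned up to 16 degrees), y left, z up
- gate (a point): gate centre, on the plate's upper face, 100 mm above the worktop; axes as the mixer's. Cut through the plate: a cross slot 18 mm wide along y through the centre, and three columns 14 mm wide along x at y = -30, 0, +30 mm, each from x = -30 to +30 mm. The four slot ends at y = -30 and +30 mm are the corner slots
- knob (a point): centre of the lever's black ball knob, 34 mm across. The 8 mm steel stem passes through the gate to a pivot 6 mm above the worktop under the gate centre, 148 mm from the knob centre: knob 154 mm high when upright, about 12 mm lower in a corner. It moves about 46 mm sideways to an outer column, 40 mm from cross slot to slot end
- lever_cross (a joint): sideways lean of the lever, rad: 0 in the middle column, positive to the left (mixer +y); in the outer columns about +-0.32 (+-0.29 to +-0.35). The lever stays where it is left; pushing it takes about 1.5 to 2 N at the knob
- lever_long (a joint): fore-and-aft lean of the lever, rad: 0 in the cross slot (free to go sideways within about +-0.05), positive to the far side (mixer +x); at the end of a slot about +-0.27. Starts anywhere in the middle column. Same friction
- lever_lift (a joint): how far the lever is pulled up along its stem against a spring, m; 0 when seated (the spring holds it down with 6 N), must stay below 0.004
- tag_plus: the plus-shaped black tag, 36 mm across, 4 mm thick, fixed on the gate plate outside one of the four corner slots, at mixer x = +-55 mm, y = +-77 mm: it marks the corner slot to choose (same signs of x and y). Origin: centre of its underside
- tag_disc_a: a round black tag, 28 mm across, 4 mm thick, fixed on the gate plate outside one of the three other corner slots. Origin: centre of its underside
- tag_disc_b: a round black tag, 28 mm across, 4 mm thick, fixed on the gate plate outside one of the three other corner slots. Origin: centre of its underside
- tag_disc_c: a round black tag, 28 mm across, 4 mm thick, fixed on the gate plate outside one of the three other corner slots. Origin: centre of its underside
- amber_bottle: small brown reagent bottle with a black cap, 50 mm wide, 98 mm tall, standing loose at the left side of the mixer; leave it alone. Origin: centre of its underside
- dropper_bottle: small white bottle with a cap, 42 mm wide, 99 mm tall, standing loose at the left side of the mixer; leave it alone. Origin: centre of its underside
- film: roll of sealing film, 84 mm wide, 52 mm high, loose on the worktop at the near right; leave it alone. Origin: centre of its underside
- strip_a: strip of small clear tubes, 19 x 54 x 14 mm, loose on the worktop at the near left; leave it alone. Origin: centre of its underside

How it is judged:
By the outcome, as a careful person would: the job done as asked, in the order asked, and still so for the second after the job is handed in, with the robot touching nothing.
It also fails if it takes over 67 s, if anything falls off the work surface, if the arm or the gripper's body presses on something with over 40 N, if the wrist force passes 120 N, or if a joint passes its speed limit or range.

## Working session

There is one attempt and no reset: what is moved stays moved. The work goes in short steps, Python scripts to look and compute and a shell command to move; the robot and the scene stay as the last step left them, time stands still between calls to the robot, and variables do not carry over. Pictures are saved under pics/ and viewed, at most 10 in all, crops included, and the job is handed in when it is done.

```bash
mkdir -p pics; python3 - <<'E'
from bench import *
import cv2,pickle
for n in("top","side"):
    s=snapshot(n);cv2.imwrite(f"pics/{n}0.png",s["img"][:,:,::-1]);pickle.dump(s,open(f"{n}0.pkl","wb"))
    print(n,s["fx"],s["fy"],s["cx"],s["cy"],s["dist"],s["extrinsics"])
print(sense())
E
```

```text
top 525.6123615324494 525.6123615324494 313.96979287789657 245.39121527718515 [-0.12041615  0.          0.          0.          0.        ] [[-1.39908459e-02 -9.95353733e-01  9.52638555e-02  3.87365552e+02]
 [-9.99802851e-01  1.25833367e-02 -1.53596184e-02  1.41667755e+01]
 [ 1.40895164e-02 -9.54599684e-02 -9.95333552e-01  1.15883140e+03]
 [ 0.00000000e+00  0.00000000e+00  0.00000000e+00  1.00000000e+00]]
side 544.4925921693247 544.4925921693247 319.3980462405874 242.64754056243123 [0.03094574 0.         0.         0.         0.        ] [[-9.52887479e-01 -1.77051324e-01  2.46289021e-01  2.40918389e+02]
 [-3.02765569e-01  6.04427728e-01 -7.36885427e-01  8.42205476e+02]
 [-1.83973725e-02 -7.76736732e-01 -6.29556658e-01  8.09735962e+02]
 [ 0.00000000e+00  0.00000000e+00  0.00000000e+00  1.00000000e+00]]
{'time': 0.1, 'joint_pos': array([-7.92050463e+01,  7.51090234e+00,  8.53260135e+01,  3.08636920e-04,
        8.72613702e+01, -4.89355313e+00]), 'qd': array([-0.01420577, -0.16910788, -0.15362749, -0.01182995, -0.11906096,
        0.05998237]), 'joint_efforts': array([ 1.71649546e-03, -5.70950460e+01, -5.01941407e+01, -2.02360643e-04,
        8.15352949e-03,  7.79418838e-05]), 'tool_pos': array([ 162.22074716, -577.42670032,  403.71931108]), 'tcp_rot': array([-1.79902099e+02, -8.69140204e-03,  1.56884844e+01]), 'ft_force': array([ 0.4524937 , -0.51426015,  0.25639264]), 'wrist_torque': array([0.01908898, 0.07162939, 0.02880907]), 'grip_force': 0.0, 'finger_gap': 85.42476824550025}
```

View pics/top0.png

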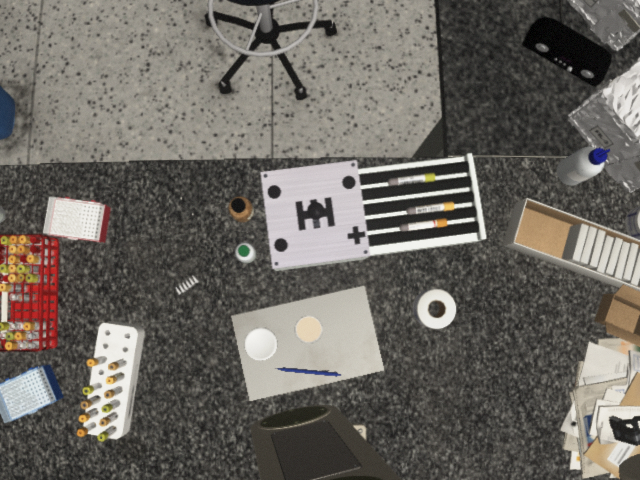

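View pics/side0.png

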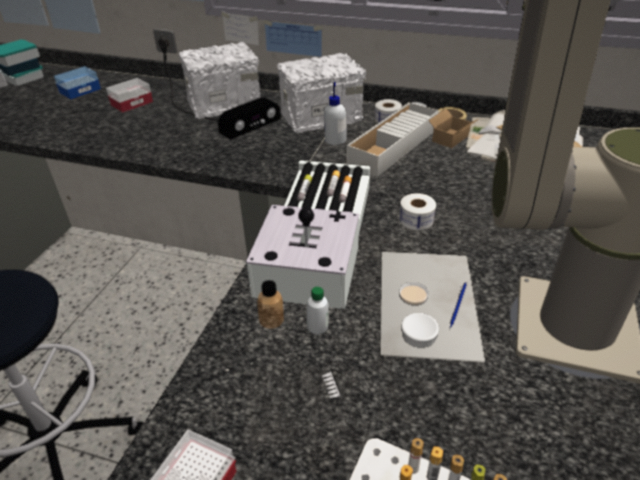

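The top view shows the plus tag at (357,235), near right (mixer -x, -y). The discs are at (274,192), (348,182) and (281,245), and the knob is near (316,210) in top and (306,215) in side. Next: fit the gate and the knob.

```bash
cat > h.py <<'E'
import numpy as np,cv2
def ray(s,p):
    K=np.array([[s["fx"],0,s["cx"]],[0,s["fy"],s["cy"]],[0,0,1]])
    n=cv2.undistortPoints(np.array([[p]],float),K,np.array(s["dist"],float))[0,0]
    T=np.array(s["extrinsics"]);d=T[:3,:3]@[n[0],n[1],1];return T[:3,3],d/np.linalg.norm(d)
def plane(s,p,z):
    o,d=ray(s,p);return o+d*(z-o[2])/d[2]
def tri(s1,p1,s2,p2):
    (a,u),(b,v)=ray(s1,p1),ray(s2,p2)
    t=np.linalg.lstsq(np.c_[u,-v],b-a,rcond=None)[0];P,Q=a+t[0]*u,b+t[1]*v
    return (P+Q)/2,np.linalg.norm(P-Q)
def blobs(img,box,thr=60):
    x0,y0,x1,y1=box;g=cv2.cvtColor(img,cv2.COLOR_RGB2GRAY)[y0:y1,x0:x1]
    n,l,st,c=cv2.connectedComponentsWithStats((g<thr).astype(np.uint8))
    return [(int(st[i,4]),*(c[i]+[x0,y0]).round(1)) for i in range(1,n) if st[i,4]>25]
E
python3 - <<'E'
from h import *;import pickle
t=pickle.load(open("top0.pkl","rb"));s=pickle.load(open("side0.pkl","rb"))
print(blobs(t["img"],(262,170,368,262),80));print(blobs(s["img"],(255,200,352,268),80))
a=cv2.resize(t["img"][160:275,230:380],None,fx=4,fy=4,interpolation=2)
b=cv2.resize(s["img"][190:290,250:400],None,fx=4,fy=4,interpolation=2)
o=np.zeros((600,800,3),np.uint8)
a=cv2.resize(t["img"][190:240,285:345],None,fx=6.6,fy=6.6,interpolation=2);b=cv2.resize(s["img"][200:260,275:335],None,fx=6.6,fy=6.6,interpolation=2)
o[:a.shape[0],:a.shape[1]]=a;o[:b.shape[0],400:400+b.shape[1]]=b
cv2.imwrite("pics/crop.png",o[:400,:,::-1])
E
```

```text
[(78, np.float64(363.7), np.float64(178.7)), (113, np.float64(348.4), np.float64(182.0)), (117, np.float64(273.6), np.float64(191.5)), (55, np.float64(364.8), np.float64(193.8)), (627, np.float64(314.7), np.float64(212.4)), (33, np.float64(365.8), np.float64(209.2)), (180, np.float64(264.2), np.float64(241.5)), (123, np.float64(356.0), np.float64(234.7)), (117, np.float64(280.5), np.float64(244.6))]
[(414, np.float64(262.7), np.float64(211.5)), (53, np.float64(293.6), np.float64(202.5)), (279, np.float64(306.1), np.float64(213.0)), (74, np.float64(321.0), np.float64(203.7)), (152, np.float64(335.8), np.float64(209.0)), (81, np.float64(347.8), np.float64(205.2)), (56, np.float64(288.4), np.float64(211.3)), (32, np.float64(298.8), np.float64(244.1)), (80, np.float64(270.6), np.float64(255.6)), (82, np.float64(324.4), np.float64(261.5))]
```

View pics/crop.png

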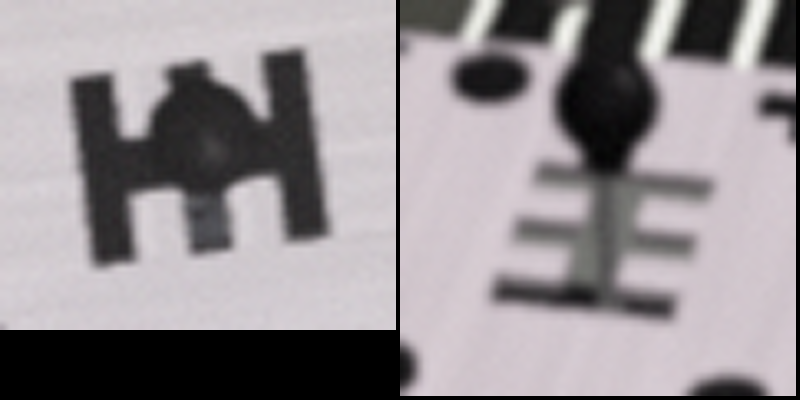

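The crop shows the knob at about (315.6,210.3) in top, radius about 8 px, and at (306.5,215.7) in side. It sits a little forward or near the middle of the middle column.

```bash
python3 - <<'E'
from h import *;import pickle
t=pickle.load(open("top0.pkl","rb"));s=pickle.load(open("side0.pkl","rb"))
T=[(356.,234.7),(348.4,182),(280.5,244.6),(273.6,191.5)]
S=[None,(288.4,211.3),(324.4,261.5),(270.6,255.6)]
S[0]=(336.8,216)
P=[plane(t,p,104) for p in T];print(np.round(P,1))
print(np.round([plane(s,p,104) for p in S],1))
P=np.array(P);c=P.mean(0);print("gate",c)
v=(P[1]+P[3]-P[0]-P[2]);print("yaw",np.degrees(np.arctan2(v[1],v[0])))
w=(P[2]+P[3]-P[0]-P[1]);print("yaw2",np.degrees(np.arctan2(-w[0],w[1])), np.linalg.norm(v)/2,np.linalg.norm(w)/2)
k,e=tri(t,(315.5,210.2),s,(306.5,215.7));print("knob",k,e)
ex=v/np.linalg.norm(v)
d=k-c;print("rel x,y",d@ex,d[1]*ex[0]-d[0]*ex[1])
print("amber top",plane(t,(238,206),98),"dropper",plane(t,(245,252),99))
E
```

```text
[[509.  -87.5 104. ]
 [617.7 -74.4 104. ]
 [490.8  65.3 104. ]
 [599.7  78.6 104. ]]
[[508.5 -82.8 104. ]
 [616.5 -69.8 104. ]
 [489.6  69.7 104. ]
 [598.4  83.  104. ]]
gate [554.30166436  -4.48267709 104.        ]
yaw 6.911975921340084
yaw2 6.760796207068041 109.63473684345311 153.99629591861245
knob [551.61499888  -5.51605926 150.52605979] 1.6819364933254863
rel x,y -2.7915010589036227 -0.7025467790903214
amber top [571.77187048 152.01206887  98.        ] dropper [477.13177771 137.58932371  99.        ]
```

```bash
python3 -m jog '0 0 0 0 0 0.147 1; 0.3 -0.38 0 0 0 0 1; 0.3 -0.38 0 0 0 0 1; 0.3 -0.38 0 0 0 0 1; 0.3 -0.38 0 0 0 0 1' 20
python3 -m jog '0.3 -0.38 0 0 0 0 1; 0.3 -0.38 0 0 0 0 1; 0.3 -0.38 0 0 0 0 1; 0.3 -0.38 0 0 0 0 1; 0.3 -0.38 0 0 0 0 1'
```

```text
time: 0.72
tool_pos: [263.7, -410.9, 404.2]
tcp_rot: [-180.0, 0.0, 6.9]
ft_force: [1.4, -0.8, -0.6]
finger_gap: 0.2
grip_force: 0.0
time: 1.35
tool_pos: [389.9, -204.3, 404.4]
tcp_rot: [-180.0, 0.0, 6.9]
ft_force: [0.9, 0.0, -0.4]
finger_gap: -0.1
grip_force: 0.0
```

```bash
python3 -m jog '0.3 -0.38 0 0 0 0 1; 0.3 -0.38 0 0 0 0 1; 0.3 -0.38 0 0 0 0 1; 0.3 -0.38 0 0 0 0 1; 0.3 -0.38 0 0 0 0 1'
python3 -m jog '0 0 0 0 0 0 1; 0 0 0 0 0 0 1'
```

```text
time: 1.98
tool_pos: [516.1, 2.3, 404.3]
tcp_rot: [-180.0, 0.0, 6.9]
ft_force: [1.2, 0.3, 0.9]
finger_gap: 0.1
grip_force: 0.0
time: 2.22
tool_pos: [515.4, 0.8, 404.2]
tcp_rot: [180.0, 0.1, 6.9]
ft_force: [-0.1, -1.0, 1.0]
finger_gap: 0.1
grip_force: 0.0
```

```bash
python3 -m jog '0.35 -0.37 0 0 0 0 1; 0 0 0 0 0 0 1; 0 0 0.4 0 0 0 1; 0 0 0.4 0 0 0 1; 0 0 0.16 0 0 0 1'
python3 -m jog '0 0 0 0 0 0 1'
python3 - <<'E'
from bench import *
import cv2,numpy as np
a=snapshot("top")["img"][160:280,230:390];b=snapshot("side")["img"][150:270,230:390]
cv2.imwrite("pics/c1.png",np.vstack([cv2.resize(i,(400,300),interpolation=2) for i in(a,b)])[:,:,::-1])
E
```

```text
time: 2.85
tool_pos: [544.5, 40.3, 306.0]
tcp_rot: [-180.0, 0.3, 6.8]
ft_force: [-0.0, 0.1, 0.0]
finger_gap: 0.2
grip_force: 0.0
time: 2.98
tool_pos: [545.3, 40.8, 308.0]
tcp_rot: [-180.0, 0.1, 6.8]
ft_force: [-0.2, 0.1, -0.9]
finger_gap: 0.3
grip_force: 0.0
```

View pics/c1.png

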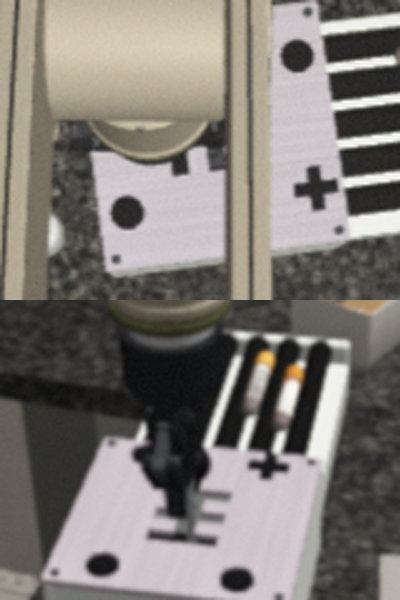

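In side, the closed fingers stand beside the knob on the left (+y) side, with the knob just behind them. The top view is blocked by the arm. Pushing right now.

```bash
python3 -m jog '0 0.1 0 0 0 0 1; 0 0.1 0 0 0 0 1; 0 0.05 0 0 0 0 1; 0 0 0 0 0 0 1'
python3 -m jog '0 0.08 0 0 0 0 1; 0 0.07 0 0 0 0 1; 0 0 0 0 0 0 1'
python3 -m jog '0 0.05 0 0 0 0 1; 0 0.05 0 0 0 0 1; 0 0 0 0 0 0 1'
```

```text
time: 3.58
tool_pos: [549.1, 16.3, 308.9]
tcp_rot: [180.0, -0.0, 6.8]
ft_force: [-0.2, 0.1, 0.3]
finger_gap: 0.0
grip_force: 0.1
time: 3.95
tool_pos: [550.8, 1.4, 308.5]
tcp_rot: [180.0, 0.0, 6.8]
ft_force: [-1.0, -0.5, 0.2]
finger_gap: 0.2
grip_force: 0.2
time: 4.32
tool_pos: [551.9, -8.3, 308.5]
tcp_rot: [180.0, 0.0, 6.8]
ft_force: [0.2, 1.6, -0.4]
finger_gap: 0.2
grip_force: 0.4
```

```bash
python3 -m jog '0 0.05 0 0 0 0 1; 0 0 0 0 0 0 1'
python3 - <<'E'
from bench import *
import cv2,numpy as np
a=snapshot("top")["img"][160:280,230:390];b=snapshot("side")["img"][150:270,230:390]
cv2.imwrite("pics/c2.png",np.hstack([cv2.resize(i,(400,300),interpolation=2) for i in(a,b)])[:,:,::-1])
E
```

```text
time: 4.58
tool_pos: [552.5, -13.2, 308.6]
tcp_rot: [180.0, 0.0, 6.9]
ft_force: [-0.9, 1.9, -0.5]
finger_gap: -0.2
grip_force: 0.5
```

View pics/c2.png

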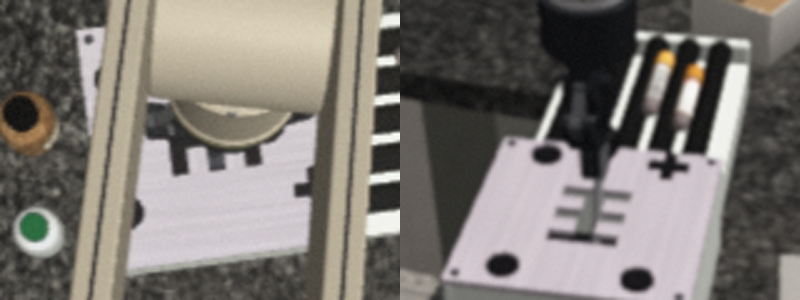

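Side shows the stem leaning away from the camera (to -y), with the fingers behind the gate. The lever is moving. Continuing in small steps until the force rises.

```bash
for i in 1; do python3 -m jog '0 0.03 0 0 0 0 1; 0 0 0 0 0 0 1; 0 0 0 0 0 0 1'; done
python3 -m jog '0 0.02 0 0 0 0 1; 0 0 0 0 0 0 1; 0 0 0 0 0 0 1'
```

```text
time: 5.05
tool_pos: [552.9, -15.9, 308.7]
tcp_rot: [180.0, -0.0, 6.9]
ft_force: [-1.2, 1.3, -0.6]
finger_gap: -0.0
grip_force: 0.5
time: 5.42
tool_pos: [553.1, -17.9, 308.7]
tcp_rot: [180.0, -0.0, 6.9]
ft_force: [-0.8, 1.2, -0.3]
finger_gap: -0.0
grip_force: 0.6
```

```bash
python3 -m jog '0 0.02 0 0 0 0 1; 0 0 0 0 0 0 1; 0 0 0 0 0 0 1'
python3 -m jog '0 0.02 0 0 0 0 1; 0 0 0 0 0 0 1; 0 0 0 0 0 0 1'
```

```text
time: 5.8
tool_pos: [553.4, -19.9, 308.7]
tcp_rot: [180.0, -0.0, 6.9]
ft_force: [-0.8, 0.8, -0.7]
finger_gap: 0.0
grip_force: 0.6
time: 6.18
tool_pos: [553.6, -21.9, 308.7]
tcp_rot: [180.0, -0.0, 6.9]
ft_force: [-0.2, 1.4, -0.9]
finger_gap: -0.2
grip_force: 0.6
```

```bash
python3 -m jog '0 0.02 0 0 0 0 1; 0 0 0 0 0 0 1; 0 0 0 0 0 0 1'
python3 -m jog '0 0.015 0 0 0 0 1; 0 0 0 0 0 0 1; 0 0 0 0 0 0 1'
```

```text
time: 6.55
tool_pos: [553.8, -23.8, 308.6]
tcp_rot: [-180.0, 0.0, 6.9]
ft_force: [-0.1, 3.0, -1.6]
finger_gap: -0.2
grip_force: 1.4
time: 6.92
tool_pos: [553.9, -24.7, 308.5]
tcp_rot: [-179.9, 0.0, 6.9]
ft_force: [0.4, 6.2, -1.9]
finger_gap: -0.1
grip_force: 3.1
```

The force has risen, so the lever is at the right-hand column. Back off, lift and look.

```bash
python3 -m jog '0 -0.15 0 0 0 0 1; 0 0 -0.5 0 0 0 1; 0.3 -0.3 -0.3 0 0 0 1; 0.3 -0.3 -0.2 0 0 0 1; 0 0 0 0 0 0 1'
python3 - <<'E'
from bench import *
import cv2,numpy as np,pickle
t=snapshot("top");s=snapshot("side");pickle.dump((t,s),open("p3.pkl","wb"))
a=t["img"][160:280,230:390];b=s["img"][150:270,250:370]
cv2.imwrite("pics/c3.png",np.hstack([cv2.resize(a,(400,300),interpolation=2),cv2.resize(b,(400,400),interpolation=2)[:300]])[:,:,::-1])
E
```

```text
time: 7.55
tool_pos: [606.0, 58.7, 411.4]
tcp_rot: [180.0, -0.3, 7.0]
ft_force: [-0.4, -0.3, 0.1]
finger_gap: 0.1
grip_force: 0.0
```

View pics/c3.png

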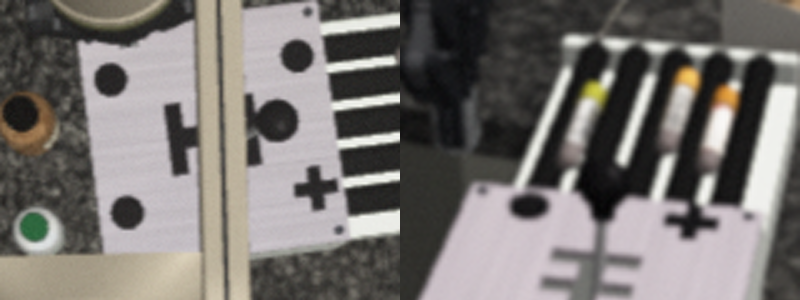

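In top the knob is now at about (340.2,208.2), over the right column and clear of the cross slot's right end.

```bash
python3 - <<'E'
from h import *;import pickle
t,s=pickle.load(open("p3.pkl","rb"))
k=plane(t,(340.3,208.2),146.5);d=k-[554.3,-4.5,0];print(k,d[0]*.993+d[1]*.119,-d[0]*.119+d[1]*.993)
print(blobs(t["img"],(332,198,352,220),60))
E
```

```text
[556.5086168  -53.85789267 146.5       ] -3.6804327416805545 -49.275212816469136
[(200, np.float64(340.1), np.float64(207.8))]
```

```bash
python3 -m jog '-0.1 0.52 0 0 0 0 1; -0.1 0.52 0 0 0 0 1; 0 0 0 0 0 0 1; 0 0 0 0 0 0 1'
```

```text
time: 8.15
tool_pos: [596.6, -50.0, 407.9]
tcp_rot: [-180.0, 0.1, 6.8]
ft_force: [1.0, 0.2, 0.5]
finger_gap: -0.1
grip_force: 0.0
```

```bash
python3 -m jog '0.04 -0.03 0 0 0 0 1; 0 0 0.4 0 0 0 1; 0 0 0.4 0 0 0 1; 0 0 0.25 0 0 0 1; 0 0 0 0 0 0 1'
python3 - <<'E'
from bench import *
import cv2
b=snapshot("side")["img"][150:270,250:410]
cv2.imwrite("pics/c4.png",cv2.resize(b,(640,480),interpolation=2)[:,:,::-1])
E
```

```text
time: 8.78
tool_pos: [599.9, -44.5, 300.8]
tcp_rot: [-179.9, 0.3, 7.0]
ft_force: [-0.3, 0.8, 0.3]
finger_gap: -0.3
grip_force: 0.0
```

View pics/c4.png

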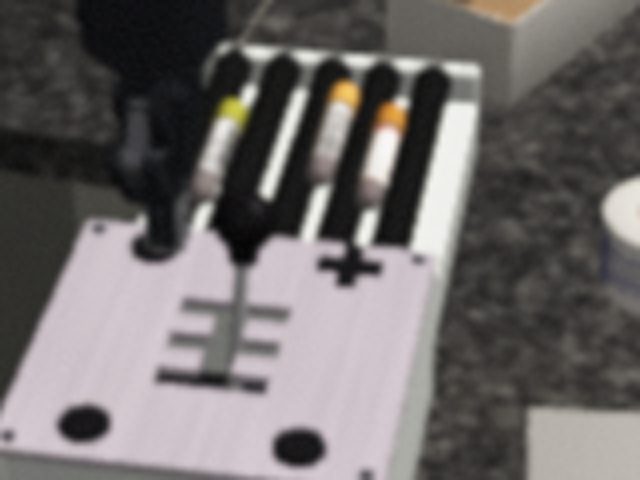

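The fingers stand on the far side of the knob (image left), clear of it. Pushing toward the robot (-x).

```bash
python3 -m jog '-0.08 0.01 0 0 0 0 1; -0.06 0.01 0 0 0 0 1; 0 0 0 0 0 0 1'
python3 -m jog '-0.07 0 0 0 0 0 1; -0.07 0 0 0 0 0 1; 0 0 0 0 0 0 1'
python3 -m jog '-0.05 0 0 0 0 0 1; -0.05 0 0 0 0 0 1; 0 0 0 0 0 0 1'
```

```text
time: 9.2
tool_pos: [587.0, -49.8, 304.8]
tcp_rot: [180.0, -0.1, 6.8]
ft_force: [-0.2, 0.7, 0.2]
finger_gap: 0.3
grip_force: 0.0
time: 9.57
tool_pos: [572.8, -51.3, 303.8]
tcp_rot: [180.0, 0.0, 6.9]
ft_force: [1.2, -0.3, 0.8]
finger_gap: 0.5
grip_force: 0.3
time: 9.95
tool_pos: [562.9, -52.4, 303.4]
tcp_rot: [-180.0, 0.1, 6.9]
ft_force: [0.9, -0.2, 0.2]
finger_gap: 0.2
grip_force: 0.2
```

```bash
python3 -m jog '-0.05 0 0 0 0 0 1; -0.03 0 0 0 0 0 1; 0 0 0 0 0 0 1; 0 0 0 0 0 0 1'
python3 -m jog '-0.03 0 0 0 0 0 1; 0 0 0 0 0 0 1; 0 0 0 0 0 0 1'
python3 -m jog '-0.02 0 0 0 0 0 1; 0 0 0 0 0 0 1; 0 0 0 0 0 0 1'
```

```text
time: 10.45
tool_pos: [555.3, -53.4, 303.7]
tcp_rot: [180.0, 0.0, 6.9]
ft_force: [-0.6, -0.1, 0.1]
finger_gap: -0.1
grip_force: 0.0
time: 10.82
tool_pos: [552.4, -53.8, 303.7]
tcp_rot: [180.0, 0.0, 6.9]
ft_force: [0.6, -0.4, 0.3]
finger_gap: 0.4
grip_force: 0.4
time: 11.2
tool_pos: [550.6, -53.9, 303.7]
tcp_rot: [-180.0, -0.0, 6.9]
ft_force: [4.9, 1.7, -3.3]
finger_gap: 0.1
grip_force: 2.4
```

```bash
python3 -m jog '-0.015 0 0 0 0 0 1; 0 0 0 0 0 0 1; 0 0 0 0 0 0 1'
python3 -m jog '0.1 0 0 0 0 0 1; 0.2 0 0 0 0 0 1; 0 0 -0.5 0 0 0 1; 0.3 -0.4 -0.3 0 0 0 1; 0.3 -0.4 -0.2 0 0 0 1'
python3 -m jog '0 -0.4 0 0 0 0 1; 0 0 0 0 0 0 1'
python3 - <<'E'
from bench import *
import cv2,numpy as np,pickle
t=snapshot("top");s=snapshot("side");pickle.dump((t,s),open("p4.pkl","wb"))
a=t["img"][160:280,230:390];b=s["img"][190:310,250:410]
cv2.imwrite("pics/c5.png",np.hstack([cv2.resize(i,(400,300),interpolation=2) for i in(a,b)])[:,:,::-1])
E
```

```text
time: 11.58
tool_pos: [549.6, -54.0, 303.8]
tcp_rot: [180.0, -0.1, 6.9]
ft_force: [8.9, 2.0, -6.2]
finger_gap: -0.1
grip_force: 4.8
time: 12.2
tool_pos: [629.6, 36.5, 406.2]
tcp_rot: [180.0, -0.1, 6.8]
ft_force: [0.7, -0.2, 0.0]
finger_gap: -0.3
grip_force: 0.0
time: 12.45
tool_pos: [623.9, 78.5, 403.8]
tcp_rot: [-180.0, 0.1, 7.1]
ft_force: [-0.1, -0.9, 0.4]
finger_gap: 0.1
grip_force: 0.0
```

View pics/c5.png

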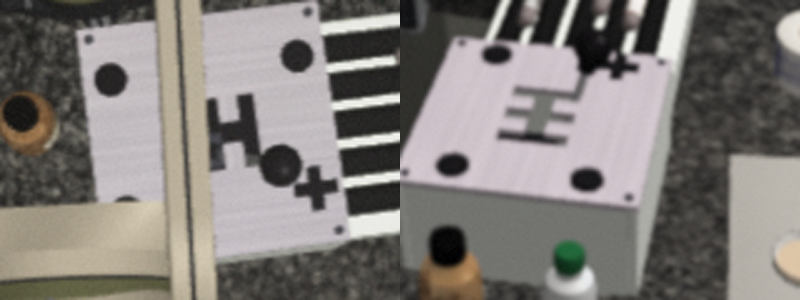

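In top the knob is at about (342.4,226), beside the plus tag, with the cross slot and column uncovered behind it. Checking the lean.

```bash
python3 - <<'E'
from h import *;import pickle
t,s=pickle.load(open("p4.pkl","rb"))
print(blobs(t["img"],(335,216,351,236),60))
k=plane(t,(342.4,226),142);d=k-[554.3,-4.5,0];print(k,d[0]*.993+d[1]*.119,-d[0]*.119+d[1]*.993)
E
```

```text
[(190, np.float64(341.8), np.float64(225.7))]
[522.0270744 -57.583681  142.       ] -38.3639731631413 -48.87161708774518
```

```bash
python3 -c "
from bench import *
print(hand_in())"
```

```text
the job is handed in; nothing more can be done
None
```

The lever is in the corner slot beside the plus tag (near right). I pushed until it met a firm stop (about 9 N), and the camera puts the knob 38 mm along the slot of an expected 40. I kept the arm clear of the bottles, film roll and tube strip, withdrew it, and handed the job in at about 12.5 s.

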